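# Clamp the door-track offcut with the folding-crank bench clamp

### The job

Clamp the piece of aluminium track that lies in the blue bench clamp: swing the folded crank handle (red ball knob) of the blue clamp up until it clicks upright, then wind the handwheel clockwise (seen from above) as far as it goes, so that the jaw pushes the track home against the fixed jaw. Do not push the track by hand, leave the handle standing when you let go, and leave the yellow clamp as it is.

Things in the scene. Friction and masses are not known exactly. Their poses are not given: they have to be found in the camera images.
- clamp_blue: Blue bench clamp, fixed. Origin on its handwheel's vertical axis, at table level; x points from wheel to jaws, z up. Blue housing 130 mm square, top z 58. Black wheel above it, 180 mm across, rim centre z 76, hub top z 81. Crank hinge at x -62, y 0, z 106 (wheel at 0), its axis along y. Moving jaw face starts at x 145; fixed jaw face x 205, top z 62; foot plate 12 thick, x -90 to 235.
- blue_handle (a joint): Hinge of the blue clamp's crank handle, rad: 0 folded level, pointing over the hub; 1.57 upright (stop). Starts 0 to 0.25. Steel stem 10 mm thick with a freely swivelling red ball knob, 28 mm in diameter, centred 56 mm from the hinge. Stiff, stays where left; near 1.36 it snaps past a spring catch (about 3 N at the knob) and stays up. Below about 0.65 its brass tail locks the wheel.
- blue_wheel (a joint): Turn of the blue clamp's handwheel, rad, clockwise seen from above: starts at 0, hard stop at 1.6 (92 degrees). The crank hinge goes round with it, 62 mm from the axis. Takes about 4 N at the crank, stays where left, and drives the moving jaw towards the fixed jaw, 15 mm per rad, 24 mm in all.
- profile: Loose offcut of aluminium door track, a U channel open upwards, 35 (x) x 140 (y) x 30 mm high, 0.2 kg. Origin: centre of its underside. It lies on the blue clamp's foot plate between and parallel to the jaws, some 15 mm short of the fixed jaw; clamped, its centre is about 186 mm from the wheel axis along the clamp's x.
- yellow_knob (a point): Centre of the red ball knob (28 mm) on the yellow clamp's crank handle. The yellow clamp is the same clamp with a yellow housing and no track in it, its handle folded likewise; it is to be left alone.
Mind the look-alikes: they are no part of the job. Of the things that look like the profile, the middle-sized one is meant.

How it is judged:
On the way, in this order (a step that is already met when the one before it is completed fails the run):
1. the blue clamp's handle is latched upright with its wheel not yet turned (value of joint blue_handle above 1.4 rad and value of joint blue_wheel below 0.25 rad), for 0.1 s.
2. the wheel is wound to its stop with the handle still upright (value of joint blue_wheel above 1.42 rad and value of joint blue_handle above 1.4 rad), for 0.2 s.
At the end, for the whole second after the job is handed in: The blue clamp's wheel is within 10 degrees of its clockwise stop (joint above 1.42 rad), its handle still latched upright (above 1.4 rad), and the track lies flat on the foot plate pushed home to the fixed jaw (its centre 178 to 195 mm from the wheel axis along the clamp's x), everything at rest (all of step 2 and x of profile in the frame of clamp_blue between 0.178 and 0.195 m and z of profile in the frame of clamp_blue below 0.022 m and angle between profile's own z axis and vertical below 0.17 rad and linear speed of profile below 0.02 m/s and velocity of joint blue_wheel below 0.1 rad/s); the robot touches nothing.
It fails at once if the yellow clamp's handle is shifted by more than 20 mm, by raising it or turning its wheel (distance of yellow_knob from where it was at the start of the episode above 0.02 m).
It fails at once if the robot pushes on the track itself (contact force between profile and the fingers above 3 N).
It also fails if it takes over 42 s, if anything falls off the work surface, if the arm or the gripper's body presses on something with over 40 N, if the wrist force passes 120 N, or if a joint passes its speed limit or range.

### The arm

A 7-joint arm with a two-finger parallel gripper is mounted at the origin on the work surface. World frame = base frame: x ahead of the robot, y to its left, z up, the work surface at z = 0. Lengths are in m, angles in rad, forces in N, time in s.
With the tool pointing down it reaches from about 0.425 to 0.95 m from the base axis. Payload 16.7 kg.
Tool frame: the origin (TCP) lies at the centre of the arm's flange, where the gripper is bolted on; the fingertips stand 199 mm ahead of it and the grasp point (between the pads) lies 180 mm ahead of it; x points along the fingers, z is the direction in which the jaws open and shut, and the axes are right-handed (so a half turn about x gives the same grasp; the last joint's range is limited). The gripper opens to 94 mm and grips with 3 to 60 N. Pads are 16 mm wide; open, the fingers measure 119 mm over their backs; the gripper's body (75 mm by 177 mm) begins 78 mm behind the grasp point.
Start: joints at [-1.329, 0.426, 0.074, 1.606, -0.034, 1.111, -0.067], TCP at [0.258, 0.624, 0.405] pointing down, gripper open.
Joint ranges: [-2.85, 2.85], [-0.5, 2.14], [-1.23, 1.37], [0.21, 2.46], [-1.02, 4.16], [0.16, 2.05], [-2.73, 2.73]. Speed limits (rad/s): [1.89, 1.89, 2.39, 2.39, 3.01, 3.01, 3.01].

### API

Orientations are given as a rotation vector (axis times angle).
In Python, from plant import env, optics, hand_in gives the robot as it stands. Calls block until the motion is done:
- env.move_to(position, orientation): joint-space move of the TCP to a pose.
- env.move_linear(position, v=0.15, rot=None, force_limit=None): straight line of the TCP; rot=None keeps the orientation; v is the mean speed in m/s. With force_limit (N) it stops when the force on the tool has changed by that much, and returns True; else False.
- env.move_joints(angles): joint-space move.
- env.command_gripper(opening): finger opening in m; the grip force is fixed at half the most; returns when the fingers have stopped.
- env.pause(seconds).
- env.solve_ik(position, orientation): joint angles nearest the present ones, or None.
- optics.read_camera(name): name is "side" or "top"; returns the picture (384x512x3 uint8, red, green, blue); there is no depth.
- optics.get_calibration(name): a dict with "camera_matrix" (3x3 intrinsics, pixels), "k1" (the pictures are not rectified: a ray, as slopes to the right and down, at radius r is drawn at 1 + k1 r^2 times it, then the intrinsics apply), "rvec" (rotation vector, rad) and "tvec" (3), from world to camera coordinates, as OpenCV has them. Camera axes: x right, y down, z forward; pixel columns grow to the right and rows downward; lengths in m; the calibration is good to about 2 mm. A picture is of the moment at which its call begins. get_calibration takes no time and is no camera call.
A pose or a line that the arm cannot do raises env.IKError and nothing moves.
- hand_in(): hands the job in, once; it reports no verdict.
Readings, each from a call of its own:
- env.get_time(): time.
- env.get_joint_pos(): joint angles.
- env.get_qvel(): joint speeds.
- env.get_joint_torque(): joint torques, N m.
- env.get_tcp_pos(): TCP position.
- env.get_ee_rot(): TCP orientation.
- env.get_ft_force(): force on the tool from outside, world axes, zero at the start.
- env.get_torque(): the same for the moment, N m.
- env.get_grip_width(): finger opening in m.
Only numpy, scipy, OpenCV 4.12 (cv2) and the standard library are available. Lean on these libraries where they do the work, as an engineer would, in place of code of your own. Each camera call takes 0.05 s, during which the arm holds its last target. There are 200 camera calls.

## Working session

There is one attempt and no reset: what is moved stays moved. The work goes in short steps, each a Python script; the robot and the scene stay as the last script left them, time stands still between calls to the robot, and variables do not carry over. Pictures are saved under pics/ and viewed, on a budget of 10 in all, crops included, one or two more only if the job needs it, and the job is handed in when it is done.

```bash
ls; mkdir -p pics; cat > h.py <<'E'
import numpy as np, cv2
from plant import env, optics, hand_in
def shot(name,fn,crop=None,scale=1):
    im=optics.read_camera(name)[:,:,::-1]
    np.save('pics/'+fn+'.npy',im)
    if crop: im=im[crop[1]:crop[3],crop[0]:crop[2]]
    im=cv2.resize(np.ascontiguousarray(im),None,fx=scale,fy=scale,interpolation=cv2.INTER_CUBIC)
    cv2.imwrite('pics/'+fn+'.png',im)
def cal(n):
    c=optics.get_calibration(n);R=cv2.Rodrigues(np.array(c['rvec'],float))[0]
    return np.array(c['camera_matrix'],float),c['k1'],R,np.array(c['tvec'],float).ravel()
def ray(n,uv):
    K,k1,R,t=cal(n)
    p=cv2.undistortPoints(np.array([[uv]],float),K,np.array([k1,0,0,0,0.]))[0,0]
    return -R.T@t, R.T@np.array([p[0],p[1],1])
def atz(n,uv,z):
    o,d=ray(n,uv); return o+d*(z-o[2])/d[2]
def tri(a,b):
    o1,d1=ray('top',a);o2,d2=ray('side',b)
    s=np.linalg.lstsq(np.c_[d1,-d2],o2-o1,rcond=None)[0]
    p,q=o1+s[0]*d1,o2+s[1]*d2
    return (p+q)/2,np.linalg.norm(p-q)
def proj(n,P):
    K,k1,R,t=cal(n)
    return cv2.projectPoints(np.atleast_2d(np.array(P,float)),R,t,K,np.array([k1,0,0,0,0.]))[0][:,0]
E
python3 - <<'E'
from h import *
shot('top','t0',None,1.5);shot('side','s0',None,1.5)
for n in('top','side'):
    K,k,R,t=cal(n);print(n,K[0,0],k,-R.T@t,R[2])
print(env.get_ee_rot(),env.get_time())
E
```

```text
pics
top 495.6811395489221 -0.18390448107676963 [3.30896515e-01 1.47391972e-04 1.34395036e+00] [ 2.18000563e-01 -3.30887111e-05 -9.75948643e-01]
side 368.1193787159632 0.023478857320032475 [ 0.54539301 -0.67961878  0.47390938] [ 0.0904845   0.8605577  -0.50125143]
[-0.91665144  1.37040092  0.91542749] 0.1
```

View pics/t0.png

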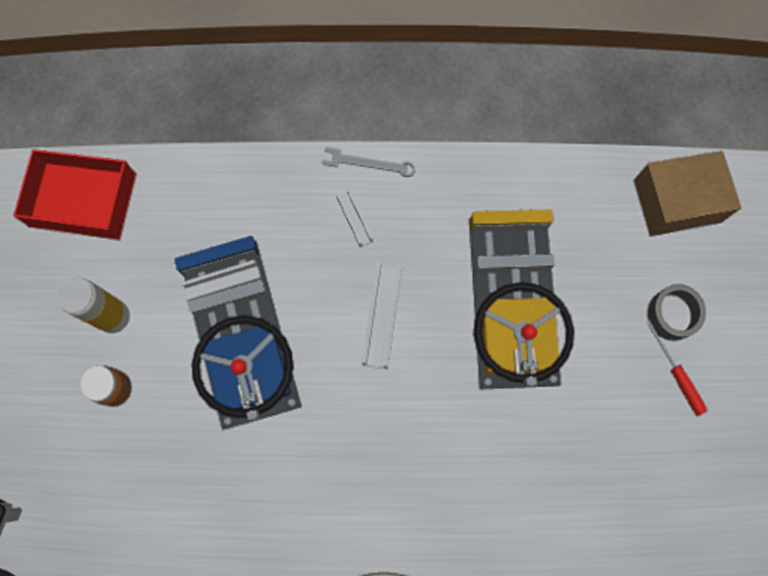

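View pics/s0.png

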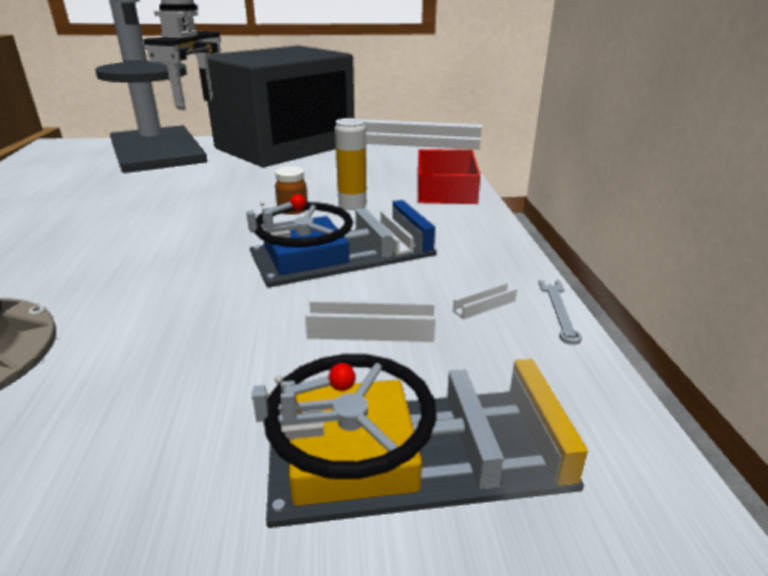

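The top view shows the blue clamp at left, with its knob at (239,366) and hinge near (250,400). The side view shows the same knob at (298,202). Look-alikes:
- Yellow clamp's knob: top (529,331), side (342,376).
- Loose tracks: the long one at (383,315), the short one at (355,218), and the one in the blue jaws at (222,278), which is the middle-sized one.

I choose the clamp with the blue housing and will check it in one close crop.

```bash
python3 - <<'E'
from h import *
t=np.load('pics/t0.npy');s=np.load('pics/s0.npy')
a=cv2.resize(t[150:295,105:210],None,fx=4,fy=4,interpolation=cv2.INTER_CUBIC)
b=cv2.resize(s[120:195,160:300],None,fx=2.7,fy=2.7,interpolation=cv2.INTER_CUBIC)
o=np.zeros((580,800,3),np.uint8);o[:580,:420]=a;o[:b.shape[0],421:421+b.shape[1]]=b
cv2.imwrite('pics/c0.png',o)
def red(im,box):
    x0,y0,x1,y1=box;c=im[y0:y1,x0:x1].astype(int)
    m=(c[:,:,2]>130)&(c[:,:,1]<80)&(c[:,:,0]<80);v,u=np.nonzero(m);return u.mean()+x0,v.mean()+y0,m.sum()
A=red(t,(150,230,172,260));B=red(s,(185,122,212,145));print(A,B)
k,e=tri(A[:2],B[:2]);print('knob',k,e)
# black rim mask -> ellipse centre in top image
c=t[200:285,120:200];m=(c.max(2)<45).astype(np.uint8)
cs=max(cv2.findContours(m,cv2.RETR_EXTERNAL,cv2.CHAIN_APPROX_NONE)[0],key=cv2.contourArea)
el=cv2.fitEllipse(cv2.convexHull(cs));ctr=(el[0][0]+120,el[0][1]+200);print(el,ctr,'axis',atz('top',ctr,.076))
E
```

```text
(np.float64(158.5), np.float64(243.87179487179486), np.int64(78)) (np.float64(197.70967741935485), np.float64(132.40322580645162), np.int64(62))
knob [0.48864324 0.24181463 0.1224211 ] 0.0006540260972346883
((41.2998046875, 43.999061584472656), (66.33794403076172, 68.0847396850586), 12.945183753967285) (161.2998046875, 243.99906158447266) axis [0.49470821 0.24368276 0.076     ]
```

View pics/c0.png

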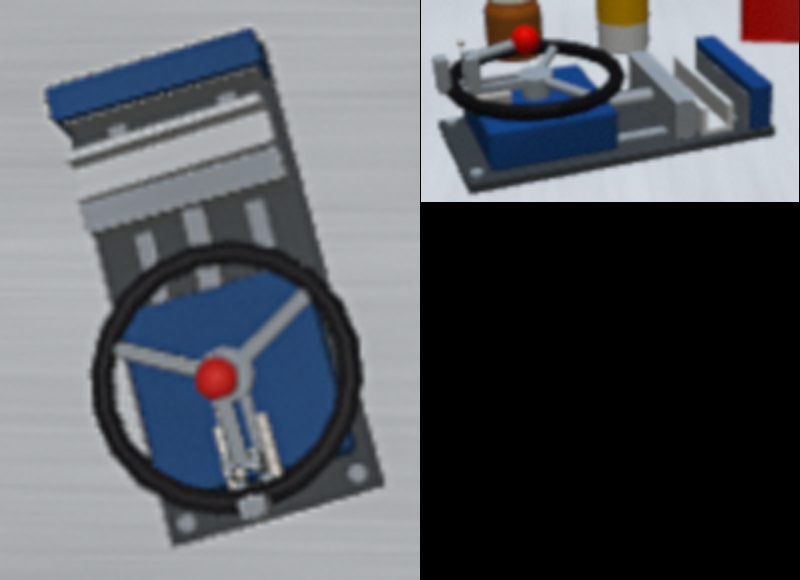

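The crop confirms the choice: blue housing, red knob over the hub, crank hinge near crop (250,480), and the track between the jaws. Next I compute yaw and check the IK for the whole path.

```bash
cat >> h.py <<'E'
from scipy.spatial.transform import Rotation as Ro
AX=np.array([.4945,.2435])
def tool(phi): # fingers down, jaws opening along world direction phi
    z=np.array([np.cos(phi),np.sin(phi),0]);x=np.array([0,0,-1.]);return Ro.from_matrix(np.c_[x,np.cross(z,x),z]).as_rotvec()
def W(l,yaw): # local -> world
    c,s=np.cos(yaw),np.sin(yaw);return np.array([AX[0]+c*l[0]-s*l[1],AX[1]+s*l[0]+c*l[1],l[2]])
E
python3 - <<'E'
from h import *
P=lambda u,v,z:atz('top',(105+u/4-.375,150+v/4-.375),z)
f=lambda a,b:np.degrees(np.arctan2(b[1]-a[1],b[0]-a[0]))
l,r=P(173,545,.012),P(383,485,.012);print('rear',f(l,r)+90,np.linalg.norm(l-r),(l+r)/2)
a,b=P(48,90,.062),P(250,30,.062);print('jaw far',f(a,b)+90,np.linalg.norm(a-b),(a+b)/2)
c,d=P(53,122,.062),P(265,68,.062);print('jaw face',f(c,d)+90,np.linalg.norm(c-d),(c+d)/2)
h=(l+r)/2;q=(a+b)/2;yaw=np.arctan2(q[1]-h[1],q[0]-h[0]);print('axis dir',np.degrees(yaw),'len',np.linalg.norm((q-h)[:2]))
cc=W((-.090,0,.012),yaw);print('rear from axis pred',cc)
hp=P(245,478,.106);print('hinge seen',hp,'pred',W((-.062,0,.106),yaw))
q0=env.get_joint_pos();print(q0)
for sg in(1,-1):
  for dth in(0,.8,1.6):
    th=np.pi-dth; p=W((.062*np.cos(th),.062*np.sin(th),.342),yaw)
    print(sg,dth,np.round(p,3),env.solve_ik(p,tool(yaw+sg*np.pi/2-dth)))
E
```

```text
rear 16.523662113323695 0.14735604643599837 [0.41006558 0.21810261 0.012     ]
jaw far 16.9353959362151 0.1441212470525206 [0.71304506 0.30954571 0.062     ]
jaw face 14.593702834619776 0.14913787610522744 [0.68828865 0.30126941 0.062     ]
axis dir 16.794487968805058 len 0.316478128133928
rear from axis pred [0.40833874 0.21749543 0.012     ]
hinge seen [0.42748475 0.22407882 0.106     ] pred [0.43514447 0.22558574 0.106     ]
[-1.32851311  0.42666079  0.07387449  1.6065473  -0.03407923  1.11082182
 -0.06709581]
1 0 [0.435 0.226 0.342] [-0.74810608  0.19741563  0.15606444  2.08322613 -0.04011073  0.86368681
  1.29495568]
1 0.8 [0.44  0.274 0.342] [-0.89386261  0.24490015  0.24813994  2.02914898 -0.07758045  0.87624291
  0.46078981]
1 1.6 [0.478 0.303 0.342] [-0.98803971  0.33125176  0.3789183   1.93205082 -0.15345892  0.90601466
 -0.26889833]
-1 0 [0.435 0.226 0.342] [-1.18566326  0.22922197  0.66495385  2.10539683 -0.18555904  0.8631706
 -1.68979166]
-1 0.8 [0.44  0.274 0.342] [-1.60707779  0.51583214  1.22567958  2.06090154 -0.59289631  0.98038952
 -2.14701854]
-1 1.6 [0.478 0.303 0.342] [-0.51881082  0.32495036 -0.19383803  1.90396543  0.07738684  0.91979925
  2.655816  ]
```

```bash
echo "YAW=np.radians(16.7)" >> h.py; python3 - <<'E'
from h import *
k=np.array([.4886,.2418,.1224]);R=tool(YAW+np.pi/2)
env.command_gripper(.06)
env.move_to(k+[0,0,.28],R)
print(env.get_time(), env.get_joint_pos())
print(env.move_linear(k+[0,0,.18],v=.1,force_limit=8))
print(env.get_tcp_pos(),env.get_ft_force(),env.get_time())
shot('side','s1',(140,60,300,190),4)
shot('top','t1')
E
```

```text
2.4417 [-0.72048921  0.21673183  0.16419939  1.90777719 -0.0414928   1.02022929
  1.32457962]
False
[0.48879204 0.24190926 0.30293942] [-0.6068099  -0.38030932  0.54665975] 3.5917
```

View pics/s1.png

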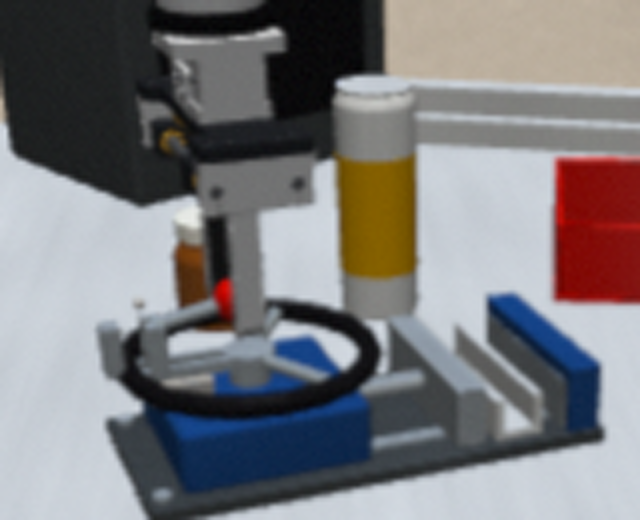

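The picture shows the red knob (225,297) between the two fingers, with the fingertips clear of the hub. I'll grip it and swing it up along the arc.

```bash
python3 - <<'E'
from h import *
env.command_gripper(.0)
print(env.get_grip_width(),env.get_ft_force(),env.get_time())
for th in [.4,.6,.8,1.0,1.2,1.35,1.47,1.57]:
    p=W((-.062+.056*np.cos(th),0,.106+.056*np.sin(th)+.18),YAW)
    hit=env.move_linear(p,v=.06,force_limit=25)
    print(th,hit,np.round(env.get_tcp_pos()-p,4),np.round(env.get_ft_force(),1),env.get_grip_width())
    if hit: break
print(env.get_time())
shot('side','s2',(140,60,300,190),4)
shot('top','t2')
E
```

```text
0.026451771849554096 [-1.63112262  5.70478003 -0.75863275] 4.325
0.4 False [0.0011 0.0014 0.0014] [6.7 7.7 3.4] 0.026459378896054105
0.6 False [0.0015 0.0015 0.0019] [9.  8.1 6.8] 0.026350135505553433
0.8 False [0.0019 0.0016 0.0024] [10.9  7.2 12.2] 0.02674400904803392
1.0 False [0.0022 0.0016 0.003 ] [11.7  6.8 17.3] 0.02690593484249486
1.2 False [0.0026 0.0017 0.0035] [10.9  7.4 25.3] 0.026661430439852384
1.35 False [0.0027 0.0018 0.004 ] [ 9.6  6.8 33.8] 0.026326930881923463
1.47 False [0.0019 0.0016 0.0035] [ 3.7  4.2 33.7] 0.026225195586892864
1.57 False [0.0018 0.0016 0.0037] [-0.9  1.9 42.2] 0.02692235087186742
6.725
```

View pics/s2.png

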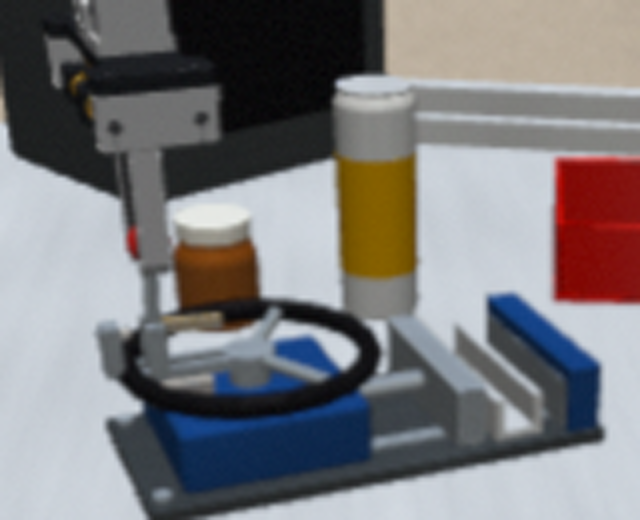

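The handle looks upright: stem vertical, with the ball at (135,242) between the fingers. The arm is pressing down about 40 N because the knob sits higher than I commanded. I'll relieve that, nudge outwards against the upright stop, loosen the jaws to a cage, and verify.

```bash
python3 - <<'E'
from h import *
p=W((-.062,0,.348),YAW)
env.move_linear(p,v=.05);print(np.round(env.get_ft_force(),1),env.get_tcp_pos()-p)
p=W((-.067,0,.348),YAW)
print(env.move_linear(p,v=.03,force_limit=12));print(np.round(env.get_ft_force(),1),env.get_tcp_pos()-p)
env.command_gripper(.034);env.pause(.2)
print(env.get_grip_width(),np.round(env.get_ft_force(),1),env.get_tcp_pos(),env.get_time())
shot('top','t3');shot('side','s3')
a=cv2.resize(np.load('pics/t3.npy')[200:295,105:210],None,fx=3.8,fy=3.8,interpolation=cv2.INTER_CUBIC)
b=cv2.resize(np.load('pics/s3.npy')[90:170,150:220],None,fx=5,fy=5,interpolation=cv2.INTER_CUBIC)
o=np.zeros((420,800,3),np.uint8);o[:a.shape[0],:a.shape[1]]=a;o[:b.shape[0],420:420+b.shape[1]]=b
cv2.imwrite('pics/c3.png',o)
print('knob pred px',proj('top',[W((-.062,0,.162),YAW)]),proj('side',[W((-.062,0,.162),YAW)]))
E
```

```text
[-1.8  5.2  7.3] [-2.56079794e-05  8.57179636e-04  6.48599194e-04]
True
[ 8.1  4.3 -7.4] [0.0026922  0.00184062 0.00098283]
0.03412578252431209 [-0.1  1.   0.9] [0.43237883 0.22568854 0.3484866 ] 7.8667
knob pred px [[161.20005559 264.06475026]] [[174.8592018  120.46632472]]
```

View pics/c3.png

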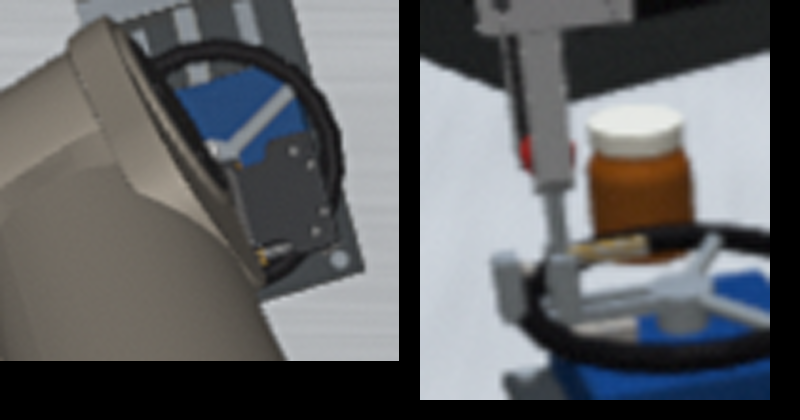

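The side crop shows a vertical stem and the ball at side pixel about (175.2,120.6). The upright prediction is (174.9,120.5), so the handle stands free and latched. Now I wind it with the loose cage, turning the tool along.

```bash
python3 - <<'E'
from h import *
for d in list(np.arange(.15,1.51,.15))+[1.58,1.64,1.70,1.76]:
    th=np.pi-d;r=.0635
    p=W((r*np.cos(th),r*np.sin(th),.346),YAW)
    hit=env.move_linear(p,v=.06,rot=tool(YAW+np.pi/2-d),force_limit=20)
    f=Ro.from_euler('z',-YAW-np.pi+d).apply(env.get_ft_force()) # radial, tangential(ccw), z
    print(round(d,2),hit,np.round(env.get_tcp_pos()-p,4),np.round(f,1),round(env.get_time(),2))
    if hit: break
shot('side','s4',(140,60,300,190),4)
E
```

```text
0.15 False [-0.0001  0.0002 -0.0001] [-1.1 -0.5  0.1] 8.27
0.3 False [-0.0001 -0.0001  0.    ] [ 0.4 -0.3 -0.2] 8.57
0.45 False [ 0.     -0.0002  0.    ] [0.4 0.2 0.7] 8.88
0.6 False [-0.     -0.0002 -0.    ] [-0.2  1.   1.1] 9.19
0.75 False [-0.0001 -0.0002 -0.    ] [ 0.7 -0.4 -0.8] 9.5
0.9 False [-0.0001 -0.0002 -0.    ] [1.  0.4 0.4] 9.81
1.05 False [-0.0001 -0.0001  0.    ] [0.2 1.2 0.5] 10.12
1.2 False [-0.0002 -0.0002 -0.    ] [-0.4  0.4  0.5] 10.43
1.35 False [-0.0002 -0.0001 -0.    ] [-0.2 -0.  -0.7] 10.73
1.5 False [-0.0002 -0.0001 -0.    ] [ 0.5  0.1 -0.4] 11.04
1.58 False [-0.0002 -0.0001  0.    ] [-0.1 -0.1 -0.2] 11.29
1.64 False [-0.0002 -0.0001 -0.    ] [ 0.2  1.5 -0.7] 11.54
1.7 False [-0.0009 -0.0001 -0.0004] [0.2 7.1 1.7] 11.79
1.76 False [-0.0022 -0.0001 -0.0007] [-1.9 19.8 10.2] 12.04
```

View pics/s4.png

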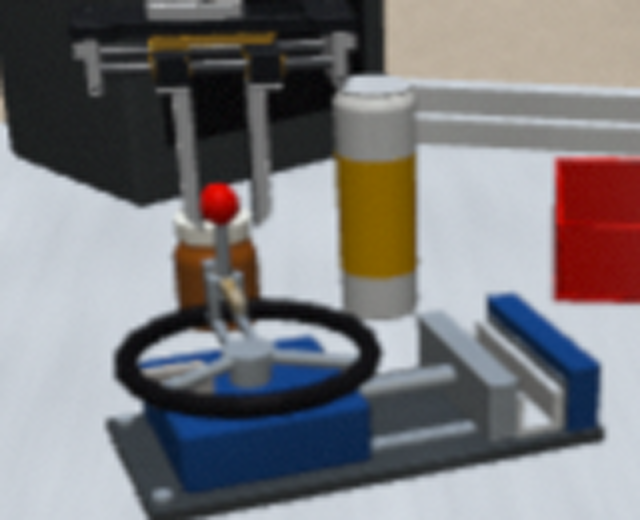

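The wheel reached its stop: the tangential force rose to 20 N, the handle is standing with its ball at (220,203), and the jaw has closed on the track. Next I back off, open, lift and check.

```bash
python3 - <<'E'
from h import *
d=1.67;th=np.pi-d;p=W((.0635*np.cos(th),.0635*np.sin(th),.348),YAW)
env.move_linear(p,v=.04)
env.command_gripper(.06)
env.move_linear(p+[0,0,.15],v=.12)
env.move_to(p+[-.02,.20,.17],env.get_ee_rot())
env.pause(.3);print(env.get_time(),env.get_ft_force())
shot('side','s5');shot('top','t5')
for a in(1.4,1.5,1.6):
    P=[W((.062*np.cos(np.pi-a),.062*np.sin(np.pi-a),.162),YAW)];print(a,proj('top',P),proj('side',P))
a=cv2.resize(np.load('pics/t5.npy')[150:295,105:210],None,fx=4,fy=4,interpolation=cv2.INTER_CUBIC)
b=cv2.resize(np.load('pics/s5.npy')[95:195,160:300],None,fx=2.7,fy=2.7,interpolation=cv2.INTER_CUBIC)
o=np.zeros((580,800,3),np.uint8);o[:580,:420]=a;o[:b.shape[0],421:421+b.shape[1]]=b
cv2.imwrite('pics/c5.png',o)
def red(im,box):
    x0,y0,x1,y1=box;c=im[y0:y1,x0:x1].astype(int)
    m=(c[:,:,2]>130)&(c[:,:,1]<80)&(c[:,:,0]<80);v,u=np.nonzero(m);return u.mean()+x0,v.mean()+y0
A=red(np.load('pics/t5.npy'),(105,190,180,270));B=red(np.load('pics/s5.npy'),(165,95,225,140));k,e=tri(A,B)
print(A,B,k,e,Ro.from_euler('z',-YAW).apply(k-np.r_[AX,0]))
E
```

```text
15.5167 [ 0.36042892 -0.04993247  0.09580434]
1.4 [[131.84426952 250.58506522]] [[189.22079884 110.98492003]]
1.5 [[130.95139748 248.24271452]] [[191.40284728 110.64079585]]
1.6 [[130.29887102 245.8174981 ]] [[193.64600511 110.3630887 ]]
(np.float64(129.59493670886076), np.float64(245.13924050632912)) (np.float64(193.59615384615384), np.float64(108.6923076923077)) [0.47905831 0.30398206 0.16649655] 0.0008725432710436307 [0.00258975 0.06236841 0.16649655]
```

View pics/c5.png

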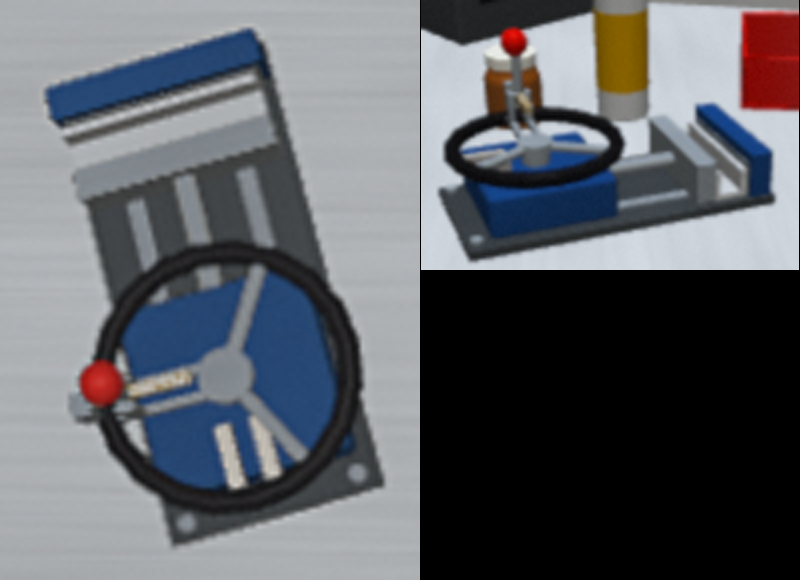

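The handle stands upright with the knob at local (3, 62) mm, which puts the wheel at about 1.6 rad. The track lies flat against the fixed jaw and the arm is clear.

```bash
python3 -c "
from h import *
hand_in()"
```

```text
the job is handed in; nothing more can be done
```

The track is clamped in the blue clamp and the job is handed in, at about 15.5 s of the 42 s allowed. `hand_in` gives no verdict, so the result below rests on my own checks.

**What I did:** I gripped the blue clamp's knob and swung the handle up past its catch. Then I opened the fingers to a loose cage around the knob, wound the wheel clockwise until it met the stop with about 20 N of resistance, let go and moved the arm clear.

**Last checks:**
- **Wheel:** the knob measured (2.6, 62.4) mm from the wheel axis in the clamp's frame, which puts the wheel at about 1.6 rad, its stop.
- **Handle:** it stands upright. The knob measured 166 mm high against the expected 162 mm, within what the cameras can resolve.
- **Track:** it looks flat and tight between the jaws in both views. I judged this by eye and did not measure its position.
- **Arm and yellow clamp:** the arm is free of contact, with about 0 N on the tool. The arm never went near the yellow clamp, but I did not measure its knob again at the end.

**One flaw:** at the top of the swing the arm pressed down on the knob with about 42 N through the fingers. My 25 N force limit did not stop it, because I was moving in short steps and it only counts the change within each one. I relieved the force straight away; it stayed well below the 120 N wrist limit.

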